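Vent-cap a decalcification bottle in the capping stand

ROBOT

A 6-joint arm with a two-finger parallel gripper is mounted at the origin on a cart in front of the work surface, level with it; the furniture and walls round the work are solid. World frame = base frame: x ahead of the robot, y to its left, z up, the work surface at z = 0. Lengths are in mm, angles in rad, forces in N, time in s.
With the tool pointing down it reaches from about 325 to 775 mm from the base axis. Payload 5.5 kg.
Tool frame: the origin (TCP) lies midway between the tips of the shut fingers; the grasp point (between the pads) lies 19 mm behind it (arm.tcp_to_grasp is the distance from the TCP to the grasp point, in mm); z points along the fingers, y is the line along which they close (so a half turn about z gives the same grasp; the last joint's range is limited). The gripper opens to 88 mm and grips with 3 to 60 N. Pads are 20 mm wide; open, the fingers measure 115 mm over their backs; the gripper's body (75 mm by 178 mm) begins 61 mm behind the grasp point.
Start: joints at [1.069, 0.091, 1.231, -0, 1.82, -0.057], TCP at [258.173, 541.63, 222.631] pointing down, gripper open.
Joint ranges: [-2.87, 2.87], [-0.86, 2.18], [0.17, 2.46], [-1.51, 4.65], [0.06, 2.69], [-2.65, 2.65]. Speed limits (rad/s): [2.57, 2.57, 3.01, 3.14, 3.14, 3.14].

INTERFACE

Orientations are given as a unit quaternion [x, y, z, w].
In Python, from cell import arm gives the robot as it stands.
- The arm moves only by the tool step_hand, called after "Emit:" as a command line: name --argument value ..., lists and objects as JSON in quotes. Schema: {"type":"object","properties":{"increments":{"type":"object","properties":{"finger_gap":{"type":"array","items":{"type":"number"},"minItems":1,"maxItems":5},"dx":{"type":"array","items":{"type":"number"},"minItems":1,"maxItems":5},"dy":{"type":"array","items":{"type":"number"},"minItems":1,"maxItems":5},"dz":{"type":"array","items":{"type":"number"},"minItems":1,"maxItems":5},"ax":{"type":"array","items":{"type":"number"},"minItems":1,"maxItems":5},"ay":{"type":"array","items":{"type":"number"},"minItems":1,"maxItems":5},"az":{"type":"array","items":{"type":"number"},"minItems":1,"maxItems":5}},"additionalProperties":false,"required":["finger_gap","dx","dy","dz","ax","ay","az"]},"grip_force":{"type":"number"},"only":{"type":"string"},"quiet":{"type":"boolean"},"lines":{"type":"string"}},"required":["increments"],"additionalProperties":false}. increments is an object with one list for each field, all of the same length, 1 to 5, a row being the entries at one place: finger_gap (the finger opening in mm), dx, dy, dz (the shift in cm), ax, ay, az (a rotation vector in rad); each row is the pose to reach, as a shift and turn from the pose commanded when the call began, along the tool's axes at that moment; what a row does not reach only later rows make up. A row lasts 1/8 s, in which the tool goes at most 62.5 mm and 0.188 rad, less where a joint would pass 70% of its speed; a pose out of reach is approached as far as the arm can. The fingers move at their own pace and stop on an object; grip_force is the grip in N (left out, the last holds). Time passes only in rows, so rows that do not move let the fingers close. The tool returns the time, the measured TCP pose, the force, the opening and the grip force at its end. only (a regular expression) keeps the lines of the reply that match it, lines (a string "A,B") keeps lines A to B, and quiet returns only ok. Input that does not fit is refused with a message, and nothing moves.
- arm.observe(): the state, without advancing time (a new reading comes with each control period).
- arm.capture(name): name is "scene" or "side" or "wrist"; returns the picture (480x640x3 uint8, red, green, blue); there is no depth.
- arm.camera_info(name): a dict with "camera_matrix" (3x3 intrinsics, pixels), "origin" and "rotation" of the camera in the world. Camera axes: x right, y down, z forward; pixel columns grow to the right and rows downward; lengths in mm; the calibration is good to about 2 mm. A picture is of the moment at which its call begins: read the wrist's pose just before it. camera_info takes no time and is no camera call; for the wrist camera it gives the pose at the moment of the call.
- arm.finish_job(): hands the job in; it is judged then, once.
The state is a dict: "t": time; "joint_pos": joint angles; "joint_vel": joint speeds; "joint_efforts": joint torques, N m; "position": TCP position; "tool_rot": TCP orientation; "wrist_force": force on the tool from outside, world axes, zero at the start; "torque": the same for the moment, N m; "finger_gap": finger opening in mm; "finger_force": force on a finger pad.
Only numpy, scipy, OpenCV 4.12 (cv2) and the standard library are available. Lean on these libraries where they do the work, as an engineer would, in place of code of your own. Each camera call takes 0.05 s, during which the arm holds its last target. There are 200 camera calls.

TASK

Stand the loose square white bottle upright in the square well of the metal capping stand, fully down on the well's floor so that it cannot spin. Then screw its black cap on (clockwise from above) until it bottoms out, and back it off a quarter turn so that the gas of the decalcifying bone inside can escape. Finish while still gripping the cap there, so that a colleague can tape it in that position; keep the bottle upright throughout and do not disturb the two reagent bottles, the tape roll and the petri dish.

Things in the scene. Friction and masses are not known exactly. Their poses are not given: they have to be found in the camera images.
- jar: Loose square white plastic bottle, 0.2 kg: body 44 x 44 mm, 62 mm high, foot 40 mm, round shoulder up to 67 mm, black screw cap on top. Origin: centre of its underside; z up, x and y square to the flat sides; blank paper label on the -x side. Carry it by two facing flats, 45 to 52 mm above the underside (the narrower cap lies between the fingers). Fits the well in any of four quarter turns.
- cap: The bottle's black ribbed screw cap, 39 mm across, 20 mm high. Origin: centre of its lower rim, 69 mm above the bottle's underside when bottomed out; it rises 0.95 mm per rad unscrewed. Grip it with fingertips above the bottle's wider shoulder (67 mm above the underside). A small raised rib on its top runs toward the cap's -x; bottomed out, it points to the bottle's labelled side.
- cap_top (a point): Centre of the cap's top face, 20 mm above its lower rim (89 mm above the bottle's underside when bottomed out).
- cap_turn (a joint): How far the cap is unscrewed, rad: 0 = bottomed out on a hard stop; grows counter-clockwise seen from above (right-hand thread, 6 mm rise per turn). It starts caught on the thread, between 2.4 and 3.5, and cannot come off (stop at 4.4). It stays where it is left; turning takes about 0.05 N m.
- stand: Capping stand, fixed to the bench: steel flange 80 (x) x 136 (y) x 6 mm with four screws, on it an aluminium block 80 x 80 mm, top 34 mm above the bench. In the block is a square well, 47 x 47 mm with sides along x and y, 24 mm deep, 3 mm chamfer round its mouth. Origin: centre of its underside; z up.
- well_floor (a point): Centre of the well's floor, 10 mm above the bench; the bottle's underside rests here. Axes as the stand's.
- well_mouth (a point): Centre of the well's mouth, level with the block's top, 34 mm above the bench.
- reagent_amber: Bystander: round brown reagent bottle with a black cap, 36 mm across, 92 mm high; origin at the centre of its underside.
- reagent_tall: Bystander: round blue reagent bottle with a black cap, 39 mm across, 98 mm high; origin at the centre of its underside.
- tape_roll: Bystander: roll of tan tape lying flat, 73 mm across, 19 mm high; origin at the centre of its underside.
- petri_dish: Bystander: closed clear petri dish, 61 mm across, 14 mm high; origin at the centre of its underside.

How it is judged (in metres and radians):
On the way, in this order (a step that is already met when the one before it is completed fails the run):
1. the bottle stands upright in the well, down on its floor (z of jar in the frame of well_floor below 0.005 m and horizontal distance between jar and well_floor below 0.005 m and angle between jar's own z axis and vertical below 0.1 rad), for 0.2 s.
2. with the bottle in the well, the cap is screwed down until it bottoms out (value of joint cap_turn below 0.08 rad and z of jar in the frame of well_floor below 0.008 m and horizontal distance between jar and well_floor below 0.005 m), for 0.2 s.
At the end, for the whole second after the job is handed in: The bottle stands in the well (underside within 6 mm of its floor, within 5 mm of its centre, tilted less than 0.1 rad) at rest, the cap is backed off from its stop by a quarter turn (1.27 to 1.87 rad), and the fingers still grip the cap (more than 4 N) (value of joint cap_turn between 1.27 and 1.87 rad and contact force between the fingers and cap above 4 N and z of jar in the frame of well_floor below 0.006 m and horizontal distance between jar and well_floor below 0.005 m and angle between jar's own z axis and vertical below 0.1 rad and linear speed of jar below 0.02 m/s); the arm keeps its last pose, push and grip.
It fails at once if the bottle is tipped (angle between jar's own z axis and vertical above 0.6 rad).
It fails at once if a bystander is disturbed (moved more than 2 cm) (distance of any of reagent_amber, reagent_tall, tape_roll, petri_dish from where it was at the start of the episode above 0.02 m).
It also fails if it takes over 72 s, if anything falls off the work surface, if the arm or the gripper's body presses on something with over 40 N, if the wrist force passes 120 N, or if a joint passes its speed limit or range.

## Working session

There is one attempt and no reset: what is moved stays moved. The work goes in short steps, Python scripts to look and compute and a tool call to move; the robot and the scene stay as the last step left them, time stands still between calls to the robot, and variables do not carry over. Pictures are saved under pics/ and viewed, at most 10 in all, crops included, and the job is handed in when it is done.

```bash
ls; mkdir -p pics
```

Run:
```python
from cell import arm
import cv2,numpy as np
for n in ("scene","side"):
    im=arm.capture(n); cv2.imwrite(f"pics/{n}0.png",im[:,:,::-1])
    i=arm.camera_info(n); print(n,i)
o=arm.observe();print(o)
```

```text
cell.py
pics
scene {'camera_matrix': array([[497.94045328,   0.        , 318.84584342],
       [  0.        , 497.94045328, 239.67477258],
       [  0.        ,   0.        ,   1.        ]]), 'origin': array([ 141.23077702, -459.55231461,  742.01450065]), 'rotation': array([ 0.88074923, -0.27045403,  0.11691801, -0.37076352])}
side {'camera_matrix': array([[468.05328106,   0.        , 317.29970798],
       [  0.        , 468.05328106, 232.82933972],
       [  0.        ,   0.        ,   1.        ]]), 'origin': array([ 393.44382624, -594.3901812 ,  608.23421301]), 'rotation': array([ 0.89103957, -0.06353168,  0.04376812, -0.44732154])}
{'t': 0.1, 'joint_pos': array([ 1.06930450e+00,  9.17696764e-02,  1.23175735e+00, -4.01426063e-05,
        1.81979450e+00, -5.66820900e-02]), 'joint_vel': array([ 6.69656393e-04, -1.27390147e-03, -2.21678479e-03,  5.36846569e-05,
        1.55727579e-04, -1.34343219e-03]), 'joint_efforts': array([ 1.69885854e-03, -4.47855198e+01, -4.07571530e+01,  6.98389392e-02,
        2.83916347e-02, -1.43829216e-04]), 'position': array([258.04830308, 541.38083803, 221.63284884]), 'tool_rot': array([ 2.20580620e-01,  9.75368362e-01, -8.36352162e-04, -2.19430436e-04]), 'wrist_force': array([ 0.79478221, -0.08443532, -1.04363523]), 'torque': array([-0.05616382, -0.02850175,  0.0320006 ]), 'finger_force': 0.0, 'finger_gap': 88.18389257190158}
```

View pics/scene0.png

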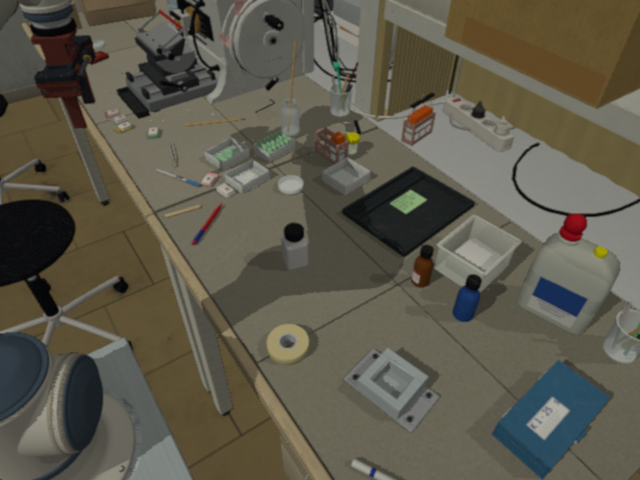

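View pics/side0.png

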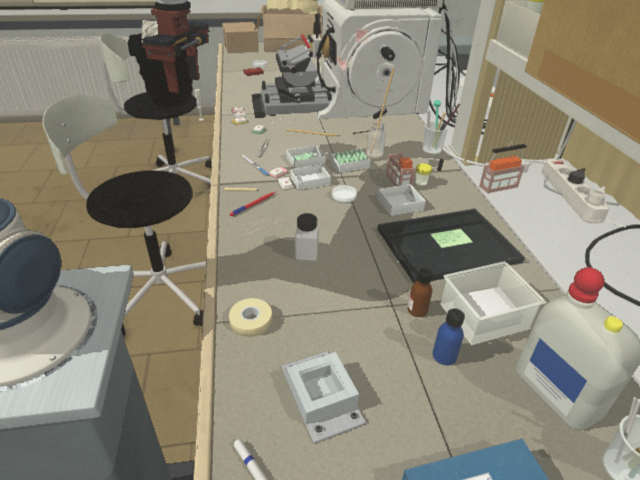

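The scene view shows the bottle at about (294,247) with its cap at (294,231). The stand's well is at (391,385), the tape roll at (288,343), and the brown and blue bottles at (424,267) and (466,299). In the side view the cap is at (307,222) and the stand at (323,387).

Create h.py:
```python
from cell import arm
import cv2,numpy as np
from scipy.spatial.transform import Rotation as R
def ray(info,uv):
    uv=np.atleast_2d(np.float64(uv)); K=info["camera_matrix"]
    d=np.c_[uv,np.ones(len(uv))]@np.linalg.inv(K).T
    return np.array(info["origin"]),R.from_quat(info["rotation"]).apply(d)
def plane(info,uv,z):
    o,d=ray(info,uv); return o+d*((z-o[2])/d[:,2])[:,None]
def proj(info,p):
    q=R.from_quat(info["rotation"]).inv().apply(np.atleast_2d(p)-info["origin"])
    q=q@info["camera_matrix"].T; return q[:,:2]/q[:,2:]
def blob(mask,near,r=60):
    n,l,s,c=cv2.connectedComponentsWithStats(mask.astype(np.uint8))
    best=[i for i in range(1,n) if s[i,4]>30 and np.hypot(*(c[i]-near))<r]
    i=max(best,key=lambda i:s[i,4]); return l==i,c[i],s[i]
```

Run:
```python
from h import *
ims={n:cv2.imread(f"pics/{n}0.png") for n in("scene","side")}
for n,cap,st,tap in(("scene",(294,231),(392,385),(288,343)),("side",(307,222),(323,387),(250,317))):
    I=arm.camera_info(n); g=ims[n].max(2)
    m,c,s=blob(g<60,np.array(cap),15); print(n,"cap",c,s, plane(I,c,99-10-10)[0])
    print("stand rough",plane(I,st,34)[0],"tape",plane(I,tap,10)[0])
    for nm,p in (("amber",{"scene":(423,277),"side":(418,308)}[n]),("blue",{"scene":(464,312),"side":(447,355)}[n])): print(nm,plane(I,p,5)[0])
    print("petri",plane(I,{"scene":(290,185),"side":(344,194)}[n],7)[0])
a,b=[cv2.resize(ims[n][y:y+130,x:x+130],(400,400),interpolation=cv2.INTER_CUBIC) for n,x,y in(("scene",325,325),("side",258,330))]
c,d=[cv2.resize(ims[n][y:y+65,x:x+130],(400,200),interpolation=cv2.INTER_CUBIC) for n,x,y in(("scene",230,215),("side",242,205))]
cv2.imwrite("pics/crop1.png",np.vstack([np.hstack([a,b]),np.hstack([c,d])]))
```

```text
scene cap [293.48909657 232.18380062] [284 223  20  20 321] [498.46576782 145.5876263   79.        ]
stand rough [ 464.89115128 -195.24903911   34.        ] tape [378.49793406 -23.26971309  10.        ]
amber [681.63207109 -38.4519358    5.        ]
blue [ 685.36902558 -144.88859719    5.        ]
petri [617.58667764 354.54562512   7.        ]
side cap [306.50972763 221.95330739] [298 214  18  17 257] [497.65735624 146.47245003  79.        ]
stand rough [ 475.21043848 -197.26746374   34.        ] tape [376.90046051 -25.34838479  10.        ]
amber [674.42386031 -38.51993759   5.        ]
blue [ 687.13477866 -145.58947856    5.        ]
petri [618.08842405 352.69337243   7.        ]
```

View pics/crop1.png

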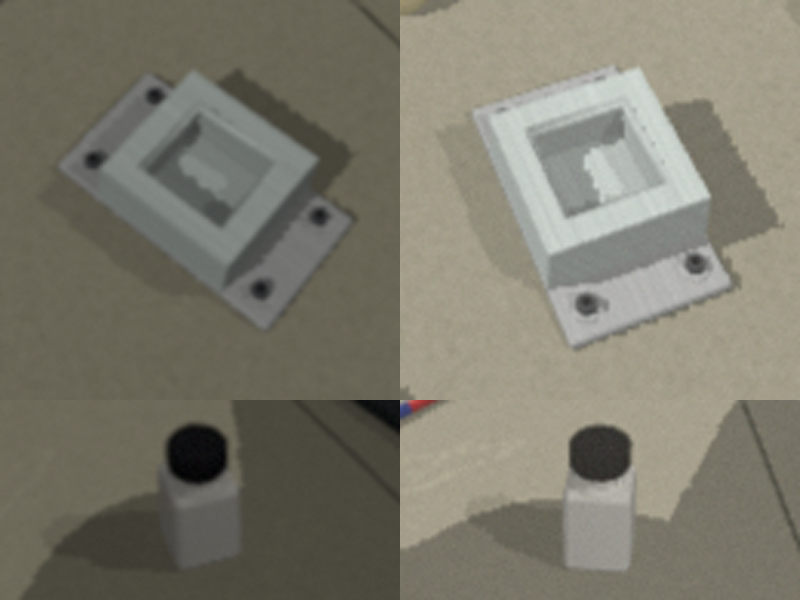

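The crops show the stand's block top corners clearly: in the left panel at (193,70), (318,160), (222,288) and (103,165). The bottle is upright, and its label isn't visible from either camera. I'll move in for wrist views.

The rows are not in the units I measure in: shifts go in cm. I convert before sending: -240 mm is -24, -160 mm is -16.

Emit:
step_hand --increments '{"finger_gap": [88, 88, 88, 88, 88], "dx": [-4.8, -9.6, -14.4, -19.2, -24], "dy": [-3.2, -6.4, -9.6, -12.8, -16], "dz": [0, 0, 0, 0, 0], "ax": [0, 0, 0, 0, 0], "ay": [0, 0, 0, 0, 0], "az": [0, 0, 0, 0, 0]}'

```text
t: 0.72
position: [406.5, 292.2, 222.2]
tool_rot: [0.22, 0.975, -0.0, -0.0]
wrist_force: [0.5, -0.1, 1.8]
finger_gap: 88.2
finger_force: 0.0
```

Run:
```python
from h import *
i=arm.camera_info("wrist");print(i); o=arm.observe();T=R.from_quat(o["tool_rot"])
print(T.as_matrix().round(3),T.inv().apply(i["origin"]-o["position"]),(T.inv()*R.from_quat(i["rotation"])).as_matrix().round(3),proj(i,[498,146,80]),o["joint_pos"])
```

```text
{'camera_matrix': array([[424.00783724,   0.        , 317.79798642],
       [  0.        , 424.00783724, 236.49928916],
       [  0.        ,   0.        ,   1.        ]]), 'origin': array([335.28133787, 325.69021971, 383.90134745]), 'rotation': array([0.83682944, 0.52835516, 0.0768365 , 0.12105153])}
[[-0.903  0.43  -0.   ]
 [ 0.43   0.903 -0.   ]
 [ 0.    -0.    -1.   ]] [  78.69219797   -0.43813412 -161.68651675] [[ 0.    -0.959 -0.284]
 [ 1.    -0.     0.001]
 [-0.001 -0.284  0.959]] [[207.30639962 390.25473246]] [ 5.55363778e-01 -1.76045921e-01  1.49115285e+00 -5.68856688e-05
  1.82693985e+00 -5.70956268e-01]
```

Scaled: -60 mm is -6, -40 mm is -4.

Emit:
step_hand --increments '{"finger_gap": [88, 88, 88, 88], "dx": [-4, -8, -8.5, -8.5], "dy": [-1.5, -4, -6, -6], "dz": [0, 0, 0, 0], "ax": [0, 0, 0, 0], "ay": [0, 0, 0, 0], "az": [0, 0, 0, 0]}'

```text
t: 1.23
position: [456.4, 202.5, 222.6]
tool_rot: [0.221, 0.975, 0.0, -0.0]
wrist_force: [-0.6, 0.1, 0.2]
finger_gap: 88.3
finger_force: 0.0
```

Run:
```python
from h import *
import json
i=arm.camera_info("wrist"); im=arm.capture("wrist"); cv2.imwrite("pics/w1.png",im[:,:,::-1])
json.dump({k:v.tolist() for k,v in i.items()},open("w1.json","w"));print(proj(i,[[498,146,80],[498,146,0]]))
```

```text
[[275.72084827 298.43625564]
 [283.53154987 263.24620302]]
```

View pics/w1.png

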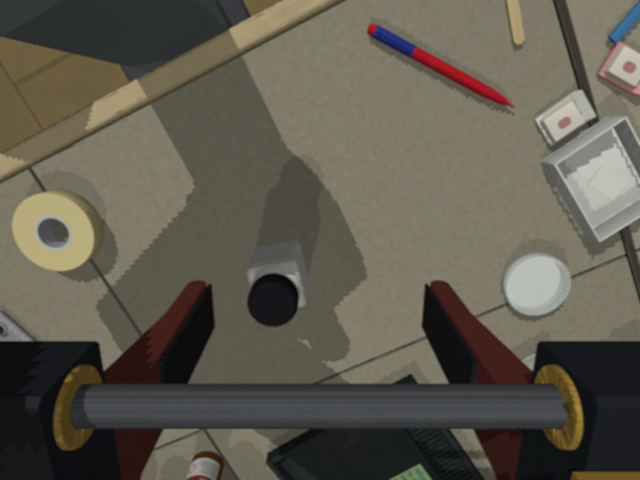

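The wrist view shows the bottle's cap at (273,299), with the top face of its body visible from about (250,270) to (303,300). The tape roll is at (57,231). I'll zoom in to measure the yaw.

Run:
```python
from h import *
im=cv2.imread("pics/w1.png")[225:340,225:340]
a=cv2.resize(im,(575,575),interpolation=cv2.INTER_CUBIC)
a=cv2.convertScaleAbs(a,alpha=1.6)
cv2.imwrite("pics/c2.png",a)
```

```text
(no output)
```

View pics/c2.png

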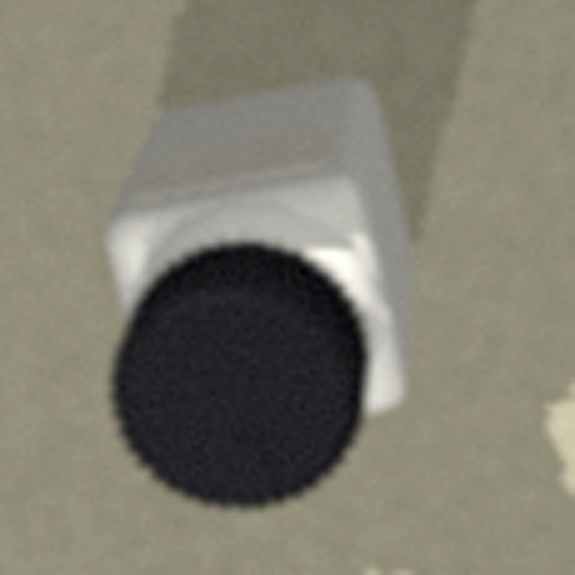

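The body's top edge runs from (130,213) to (340,180) in the crop, and its right edge from (362,195) to (406,385). The back face looks slightly warm, so it may carry the label.

Run:
```python
from h import *
import json
i=json.load(open("w1.json"))
f=lambda p,z:plane(i,np.array(p)/5+225,z)
for a in ([(130,213),(340,180)],[(362,195),(406,385)]):
    p=f(a,61); d=np.subtract(p[1],p[0]); print(p.round(1),np.degrees(np.arctan2(d[1],d[0])))
c=f([(108,215),(360,172),(408,412)],61);print(c.round(1),np.linalg.norm(np.diff(c,axis=0),axis=1),"centre",(c[0]+c[2])/2)
m,cc,s=blob(cv2.imread("pics/w1.png").max(2)<50,np.array((273,299)),12);print(cc,s)
cs,_=cv2.findContours(m.astype(np.uint8),0,1)
# cap top circle: far-from-body lower part
print("caps",plane(i,cc,80+4)[0])
# triangulate cap centroid from three views
o,d=[],[]
for I,uv in((i,cc),(arm.camera_info("scene"),(293.5,232.2)),(arm.camera_info("side"),(306.5,222.))):
    a,b=ray(I,uv);o.append(a);d.append(b[0]/np.linalg.norm(b[0]))
P=[np.eye(3)-np.outer(x,x) for x in d];print(np.linalg.solve(sum(P),sum(p@a for p,a in zip(P,o))))
# stand corners
k=np.array([(193,70),(318,160),(222,288),(103,165)])/3.077+325
q=plane(arm.camera_info("scene"),k,34);print(q.round(1),q.mean(0))
```

```text
[[472.  134.7  61. ]
 [481.7 168.1  61. ]] 73.84079864835957
[[485.6 170.1  61. ]
 [518.9 161.8  61. ]] -14.03862280206867
[[470.8 131.4  61. ]
 [481.9 171.6  61. ]
 [523.5 159.9  61. ]] [41.73038788 43.20011189] centre [497.13947759 145.64768872  61.        ]
[272.75191939 299.78262956] [ 248  274   50   52 2084]
caps [496.53668976 144.59676094  84.        ]
[497.41892264 143.69384389  80.98200156]
[[ 503.5 -138.7   34. ]
 [ 521.9 -216.9   34. ]
 [ 435.3 -241.9   34. ]
 [ 428.1 -156.9   34. ]] [ 472.2281998  -188.59619608   34.        ]
```

Scaled: 100 mm is 10, -61.5 mm is -6.15.

Emit:
step_hand --increments '{"finger_gap": [88, 88, 88, 88, 88], "dx": [-3, -6.15, -6.15, -6.15, -6.15], "dy": [-1.7, -3.4, -3.4, -3.4, -3.4], "dz": [3, 6, 10, 10, 10], "ax": [0, 0, 0, 0, 0], "ay": [0, 0, 0, 0, 0], "az": [-0.09, -0.175, -0.175, -0.175, -0.175]}'

```text
t: 1.9
position: [497.9, 147.3, 124.3]
tool_rot: [0.134, 0.991, 0.0, 0.001]
wrist_force: [-0.1, -0.2, -0.4]
finger_gap: 87.8
finger_force: 0.0
```

Run:
```python
from h import *
import json
i=arm.camera_info("wrist"); im=arm.capture("wrist"); cv2.imwrite("pics/w2.png",im[:,:,::-1])
json.dump({k:v.tolist() for k,v in i.items()},open("w2.json","w"))
o=arm.observe();T=R.from_quat(o["tool_rot"]);y=T.as_matrix()[:,1];print(o["position"],np.degrees(np.arctan2(y[1],y[0])))
m,c,s=blob(im.max(2)<50,proj(i,[497,145,88])[0],20);print(c,s,plane(i,c,90)[0])
cv2.imwrite("pics/c3.png",cv2.convertScaleAbs(cv2.resize(im[200:440,160:480,::-1],(800,600)),alpha=1.3))
print("TCP pix",proj(i,o["position"]))
```

```text
[498.34259778 147.26560468 125.02529223] 74.6324220174517
[311.20130691 271.42580101] [ 273  232   77   80 4744] [494.48224446 144.80134547  90.        ]
TCP pix [[318.31660704 308.90548738]]
```

View pics/c3.png

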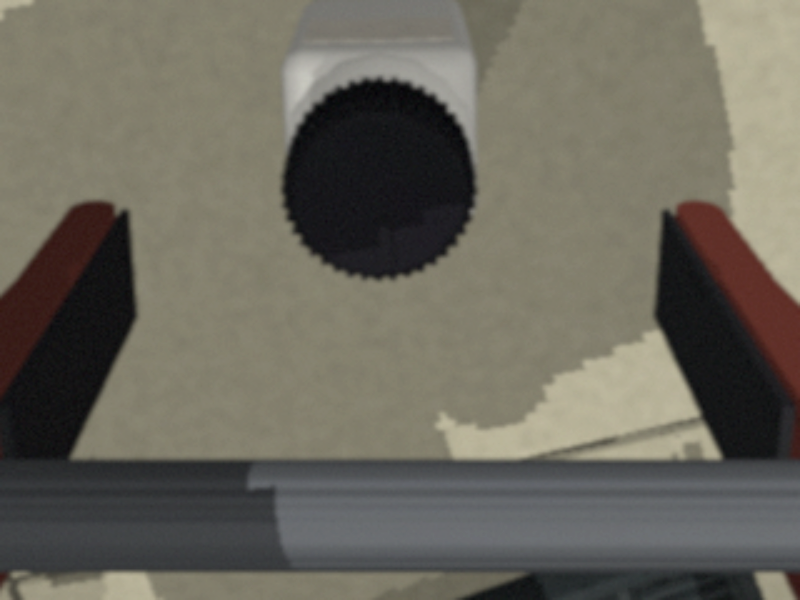

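The cap top is at about (379,185) in the crop. The shoulder edge is level, so the yaw is aligned. The fingers are centred except for about 3 mm sideways.

Emit:
step_hand --increments '{"finger_gap": [88, 88, 88, 88, 40], "dx": [0.13, 0.13, 0.13, 0.13, 0.13], "dy": [-0.29, -0.29, -0.29, -0.29, -0.29], "dz": [3, 6.5, 9.5, 9.5, 9.5], "ax": [0, 0, 0, 0, 0], "ay": [0, 0, 0, 0, 0], "az": [0, 0, 0, 0, 0]}' --grip_force 25

```text
t: 2.58
position: [497.1, 144.2, 30.3]
tool_rot: [0.134, 0.991, 0.001, 0.002]
wrist_force: [-0.2, -0.0, -0.2]
finger_gap: 81.0
finger_force: 0.0
```

Emit:
step_hand --increments '{"finger_gap": [40, 40, 40], "dx": [0, 0, 0], "dy": [0, 0, 0], "dz": [0, 0, 0], "ax": [0, 0, 0], "ay": [0, 0, 0], "az": [0, 0, 0]}'

```text
t: 2.95
position: [496.1, 143.6, 28.2]
tool_rot: [0.135, 0.991, 0.0, 0.0]
wrist_force: [-0.3, 0.0, 0.9]
finger_gap: 51.2
finger_force: 0.0
```

Scaled: -100 mm is -10, -10 mm is -1.

Emit:
step_hand --increments '{"finger_gap": [40, 40, 40, 40, 40], "dx": [0, 0, 0, 0, 0], "dy": [0, 0, 0, 0, 0], "dz": [0, 0, -1, -5, -10], "ax": [0, 0, 0, 0, 0], "ay": [0, 0, 0, 0, 0], "az": [0, 0, 0, 0, 0]}'

```text
t: 3.58
position: [494.5, 143.2, 127.3]
tool_rot: [0.135, 0.991, -0.001, -0.002]
wrist_force: [0.2, -0.1, -2.1]
finger_gap: 43.7
finger_force: 24.9
```

Emit:
step_hand --increments '{"finger_gap": [40], "dx": [0], "dy": [0], "dz": [0], "ax": [0], "ay": [0], "az": [0]}'

```text
t: 3.7
position: [497.9, 144.0, 132.8]
tool_rot: [0.135, 0.991, 0.001, 0.004]
wrist_force: [0.0, -0.6, -2.1]
finger_gap: 43.9
finger_force: 24.9
```

Emit:
step_hand --increments '{"finger_gap": [40, 40, 40, 40, 40], "dx": [-0.4, -0.8, -1.2, -1.6, -2], "dy": [-4.5, -9.5, -14.5, -19, -21.6], "dz": [0, 0, 0, 0, 0], "ax": [0, 0, 0, 0, 0], "ay": [0, 0, 0, 0, 0], "az": [-0.1, -0.2, -0.3, -0.4, -0.5]}'

```text
t: 4.32
position: [456.0, -71.7, 125.8]
tool_rot: [-0.116, 0.993, 0.0, -0.001]
wrist_force: [0.4, -0.0, -3.2]
finger_gap: 44.2
finger_force: 24.9
```

Emit:
step_hand --increments '{"finger_gap": [40, 40], "dx": [0, 0], "dy": [0, 0], "dz": [0, 0], "ax": [0, 0], "ay": [0, 0], "az": [0, 0]}'

```text
t: 4.58
position: [457.1, -69.3, 126.6]
tool_rot: [-0.114, 0.993, 0.001, -0.001]
wrist_force: [0.2, -0.1, -3.0]
finger_gap: 44.0
finger_force: 24.9
```

```bash
python3 - <<'E'
from h import *
import json
i=arm.camera_info("wrist"); im=arm.capture("wrist"); cv2.imwrite("pics/w3.png",im[:,:,::-1])
json.dump({k:v.tolist() for k,v in i.items()},open("w3.json","w"))
print(proj(i,[472,-189,34]),arm.observe()["joint_pos"])
E
```

```text
[[123.2188194  222.46564783]] [-2.23797351e-01 -2.82507077e-01  1.75016012e+00  4.12501195e-04
  1.67537018e+00 -2.02443669e+00]
```

View pics/w3.png

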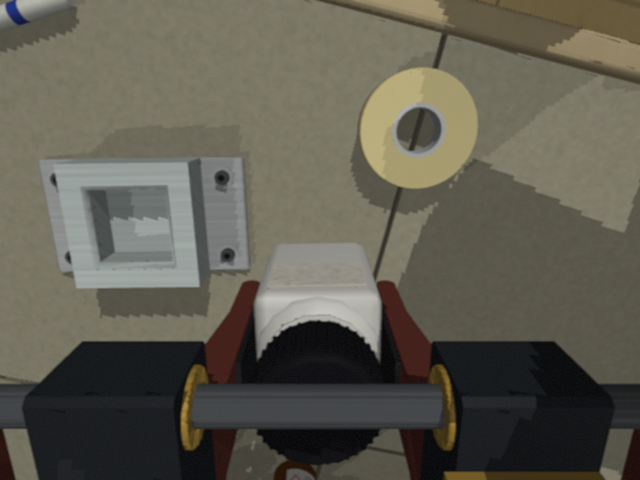

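The block's top corners are at about (56,163), (188,160), (200,287) and (75,288). The well mouth spans (83,186) to (174,267). The held bottle is square in the fingers, with its label on the robot's side. I'll refine the corners by mask.

Run:
```python
from h import *
import json
i=json.load(open("w3.json")); im=cv2.imread("pics/w3.png")
hsv=cv2.cvtColor(im,cv2.COLOR_BGR2HSV); print([ (p,im[p[1],p[0]].tolist()) for p in((65,200),(130,172),(185,230),(197,230),(230,215),(140,280))])
g=im.astype(int)
m=(g[:,:,1]>160)&(g[:,:,0]>g[:,:,2]-3); m[:, 260:]=0
m,c,s=blob(m,np.array((125,225)),40); print(c,s)
m8=cv2.morphologyEx(m.astype(np.uint8),cv2.MORPH_OPEN,np.ones((3,3)))
cs,h=cv2.findContours(m8,cv2.RETR_CCOMP,cv2.CHAIN_APPROX_NONE)
for k in cs:
    if cv2.contourArea(k)<2500: continue
    a=cv2.approxPolyDP(k,8,True)[:,0]; q=plane(i,a,34)
    print(a.tolist(),q[:,:2].round(1).tolist(),cv2.minAreaRect(plane(i,k[:,0],34)[:,:2].astype(np.float32)))
a=[(56,163),(188,160),(200,287),(75,288)];q=plane(i,a,34);print(q.round(1),q.mean(0));e=np.roll(q,-1,0)-q;print(np.degrees(np.arctan2(e[:,1],e[:,0])),np.linalg.norm(e,axis=1))
```

```text
[((65, 200), [158, 162, 154]), ((130, 172), [153, 158, 150]), ((185, 230), [154, 158, 151]), ((197, 230), [79, 81, 77]), ((230, 215), [122, 123, 121]), ((140, 280), [165, 169, 160])]
[151.05907173 228.99156118] [135 225  34  10 237]
[[ 444.4 -231.5   34. ]
 [ 424.9 -155.4   34. ]
 [ 504.1 -136.3   34. ]
 [ 523.  -215.    34. ]] [ 474.11092396 -184.55501878   34.        ]
[ 104.3938218    13.62029495  -76.44246489 -168.12008942] [78.54167201 81.45252974 80.97456759 80.34056721]
```

Run:
```python
from h import *
import json
i=json.load(open("w3.json")); im=cv2.imread("pics/w3.png")
g=im.astype(int)
m=(g[:,:,1]>138)&(g[:,:,0]>g[:,:,2]-4)&(g[:,:,1]>=g[:,:,2]+2); m[:, 260:]=0
m,c,s=blob(m,np.array((125,225)),40); print(c,s)
m8=m.astype(np.uint8)
cs,h=cv2.findContours(m8,cv2.RETR_CCOMP,cv2.CHAIN_APPROX_NONE)
for k in cs:
    if cv2.contourArea(k)<2500: continue
    a=cv2.approxPolyDP(k,8,True)[:,0]
    print(a.tolist(),cv2.minAreaRect(plane(i,k[:,0],34)[:,:2].astype(np.float32)))
o=arm.observe();T=R.from_quat(o["tool_rot"]);y=T.as_matrix()[:,1];print(o["position"],np.degrees(np.arctan2(y[1],y[0])))
# cap in gripper: triangulate bottle top edges: body back edge corners at z=tcp-29+62
z=o["position"][2]+33
print(T.inv().apply(plane(i,[(260,292),(379,292),(319,292)],z)-o["position"]))
# same offset check with cap lowest rows
dk=(im.max(2)<50);print([(r,np.flatnonzero(dk[r,245:392])[[0,-1]]+245) for r in (350,360,370)])
```

```text
[128.27230286 226.37501061] [   50   162   149   126 11781]
[[185, 162], [50, 166], [63, 219], [54, 234], [68, 245], [57, 248], [72, 258], [59, 261], [77, 287], [198, 286]] ((475.2110595703125, -188.807861328125), (79.9383316040039, 87.34777069091797), 13.58311653137207)
[[166, 184], [172, 245], [165, 218], [111, 221], [116, 250], [173, 249], [173, 259], [99, 263], [80, 187]] ((472.6055908203125, -185.22689819335938), (50.187320709228516, 53.5947151184082), 13.98468017578125)
[457.21887093 -69.05104816 126.80478467] 103.17145320299063
[[ 21.90765457 -19.03175827 -32.99475618]
 [ 21.83164588  20.09939561 -32.95587591]
 [ 21.86998357   0.36220759 -32.97548656]]
[(350, array([245, 391])), (360, array([245, 391])), (370, array([245, 391]))]
```

Emit:
step_hand --increments '{"finger_gap": [40, 40, 40, 40, 40], "dx": [0.5, 1.03, 1.03, 1.03, 1.03], "dy": [-5.5, -10, -11.65, -11.65, -11.65], "dz": [0, 0, 2, 5, 5], "ax": [0, 0, 0, 0, 0], "ay": [0, 0, 0, 0, 0], "az": [-0.01, -0.01, -0.01, -0.01, -0.01]}'

```text
t: 5.25
position: [472.6, -184.1, 74.5]
tool_rot: [-0.12, 0.993, 0.002, -0.003]
wrist_force: [-1.2, -0.2, -2.8]
finger_gap: 44.0
finger_force: 24.9
```

Emit:
step_hand --increments '{"finger_gap": [40, 40], "dx": [0, 0], "dy": [0, 0], "dz": [0, 0], "ax": [0, 0], "ay": [0, 0], "az": [0, 0]}'

```text
t: 5.5
position: [475.0, -185.5, 79.4]
tool_rot: [-0.12, 0.993, -0.001, 0.001]
wrist_force: [-0.8, 0.5, -2.6]
finger_gap: 44.3
finger_force: 24.9
```

```bash
python3 - <<'E'
from h import *
a=[arm.capture(n) for n in("scene","side")]
o=arm.observe();T=R.from_quat(o["tool_rot"]);y=T.as_matrix()[:,1];print(o["position"],np.degrees(np.arctan2(y[1],y[0])))
out=[]
for n,im in zip(("scene","side"),a):
    cv2.imwrite(f"pics/{n}4.png",im[:,:,::-1]); u=proj(arm.camera_info(n),[474,-185,55])[0].astype(int);print(u)
    out.append(cv2.resize(im[u[1]-75:u[1]+75,u[0]-50:u[0]+50,::-1],(400,600),interpolation=cv2.INTER_CUBIC))
cv2.imwrite("pics/c4.png",np.hstack(out))
E
```

```text
[ 474.69320915 -185.66211376   79.03181644] 103.78957936514293
[393 370]
[321 370]
```

View pics/c4.png

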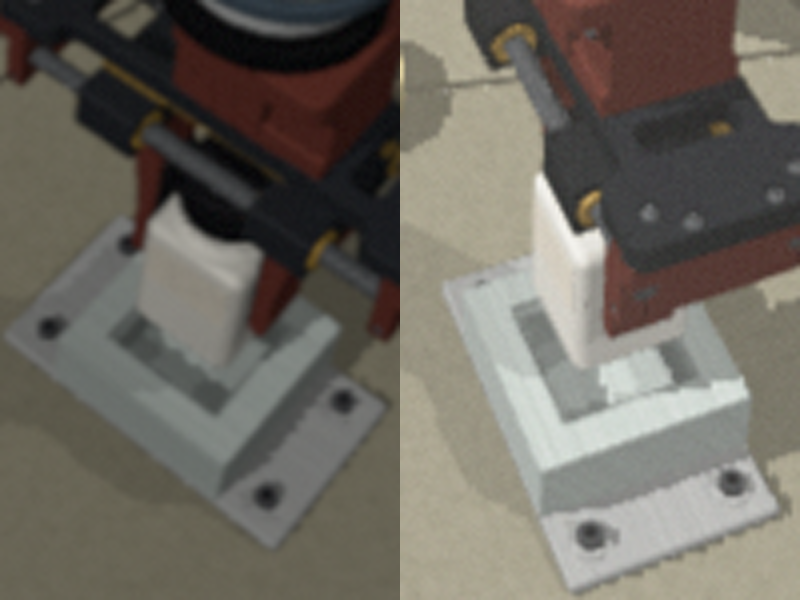

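The bottle hangs upright and square above the well, with its foot about 16 mm above the block. I'll lower it gently.

Scaled: 24 mm is 2.4, 21 mm is 2.1.

Emit:
step_hand --increments '{"finger_gap": [40, 40, 40, 40, 40], "dx": [0, 0, 0, 0, 0], "dy": [0, 0, 0, 0, 0], "dz": [0.8, 1.4, 1.8, 2.1, 2.4], "ax": [0, 0, 0, 0, 0], "ay": [0, 0, 0, 0, 0], "az": [0, 0, 0, 0, 0]}'

```text
t: 6.22
position: [474.0, -185.7, 53.4]
tool_rot: [-0.12, 0.993, 0.0, -0.0]
wrist_force: [-0.2, 1.2, -2.5]
finger_gap: 44.0
finger_force: 24.9
```

Emit:
step_hand --increments '{"finger_gap": [40, 40], "dx": [0, 0], "dy": [0, 0], "dz": [0, 0], "ax": [0, 0], "ay": [0, 0], "az": [0, 0]}'

```text
t: 6.48
position: [474.1, -185.7, 53.8]
tool_rot: [-0.12, 0.993, -0.0, 0.0]
wrist_force: [0.6, -0.1, -2.1]
finger_gap: 44.1
finger_force: 24.9
```

Scaled: 13 mm is 1.3, 11 mm is 1.1.

Emit:
step_hand --increments '{"finger_gap": [40, 40, 40, 40, 40], "dx": [0, 0, 0, 0, 0], "dy": [0, 0, 0, 0, 0], "dz": [0.4, 0.8, 1.1, 1.3, 1.3], "ax": [0, 0, 0, 0, 0], "ay": [0, 0, 0, 0, 0], "az": [0, 0, 0, 0, 0]}'

```text
t: 7.1
position: [473.9, -185.7, 40.4]
tool_rot: [-0.12, 0.993, 0.0, -0.0]
wrist_force: [-0.8, -0.1, -2.9]
finger_gap: 44.2
finger_force: 24.9
```

Emit:
step_hand --increments '{"finger_gap": [40, 40, 40], "dx": [0, 0, 0], "dy": [0, 0, 0], "dz": [0.1, 0.25, 0.25], "ax": [0, 0, 0], "ay": [0, 0, 0], "az": [0, 0, 0]}'

```text
t: 7.48
position: [474.0, -185.7, 38.0]
tool_rot: [-0.12, 0.993, 0.0, -0.0]
wrist_force: [0.0, 0.4, -2.7]
finger_gap: 44.0
finger_force: 24.9
```

Scaled: 1.4 mm is 0.14, 0.7 mm is 0.07.

Emit:
step_hand --increments '{"finger_gap": [40, 40, 40], "dx": [0, 0, 0], "dy": [0, 0, 0], "dz": [0.07, 0.14, 0.14], "ax": [0, 0, 0], "ay": [0, 0, 0], "az": [0, 0, 0]}'

```text
t: 7.85
position: [474.1, -185.7, 37.9]
tool_rot: [-0.12, 0.993, -0.0, 0.0]
wrist_force: [-3.7, 2.1, 5.2]
finger_gap: 44.2
finger_force: 24.9
```

Emit:
step_hand --increments '{"finger_gap": [40, 40], "dx": [0, 0], "dy": [0, 0], "dz": [0.07, 0.07], "ax": [0, 0], "ay": [0, 0], "az": [0, 0]}'

```text
t: 8.1
position: [474.1, -185.7, 37.9]
tool_rot: [-0.12, 0.993, -0.0, 0.0]
wrist_force: [-6.3, 2.9, 8.2]
finger_gap: 43.9
finger_force: 24.9
```

It's seated on the floor, with 8 N of contact force and z stalled at 37.9. Next I'll release and rise to cap height.

Scaled: -1 mm is -0.1, -43.5 mm is -4.35.

Emit:
step_hand --increments '{"finger_gap": [70, 70, 70, 70, 70], "dx": [0, 0, 0, 0, 0], "dy": [0, 0, 0, 0, 0], "dz": [-0.1, -0.1, -0.1, -2, -4.35], "ax": [0, 0, 0, 0, 0], "ay": [0, 0, 0, 0, 0], "az": [0, 0, 0, 0, 0]}'

```text
t: 8.72
position: [473.9, -185.6, 80.7]
tool_rot: [-0.12, 0.993, 0.0, -0.0]
wrist_force: [0.3, -0.3, 0.6]
finger_gap: 70.1
finger_force: 0.0
```

Emit:
step_hand --increments '{"finger_gap": [70, 70], "dx": [0, 0], "dy": [0, 0], "dz": [0, 0], "ax": [0, 0], "ay": [0, 0], "az": [0, 0]}'

```text
t: 8.98
position: [474.0, -185.7, 79.4]
tool_rot: [-0.12, 0.993, -0.0, 0.0]
wrist_force: [-0.4, -1.6, -1.3]
finger_gap: 69.6
finger_force: 0.0
```

Run:
```python
from h import *
o=arm.observe();print(o["joint_pos"],o["torque"])
i=arm.camera_info("wrist");im=arm.capture("wrist");cv2.imwrite("pics/w5.png",im[:,:,::-1])
cv2.imwrite("pics/c5.png",cv2.convertScaleAbs(cv2.resize(im[180:420,160:480,::-1],(800,600)),alpha=1.8,beta=15))
```

```text
[-4.40221970e-01 -1.35928756e-01  1.70797689e+00 -3.57650935e-05
  1.56944403e+00 -2.25123114e+00] [ 0.11002437 -0.00758007  0.00718177]
```

View pics/c5.png

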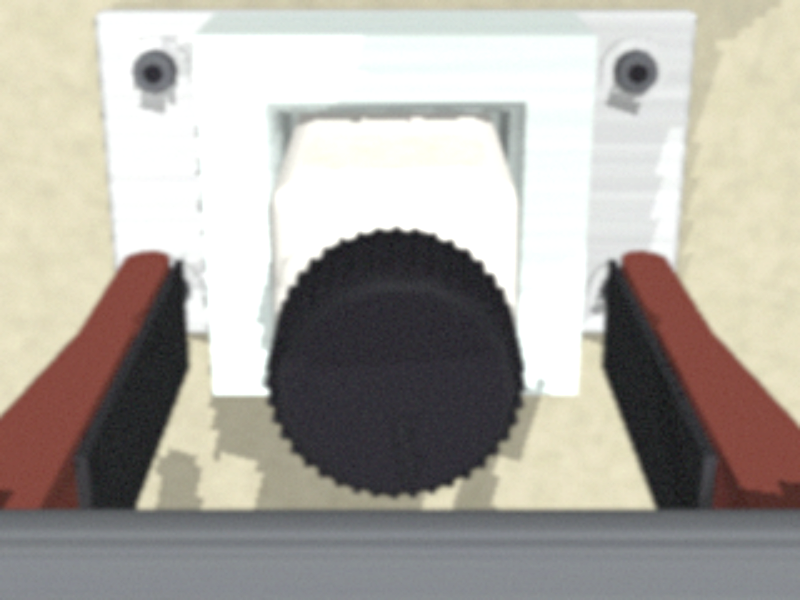

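The bottle stands squarely in the well, and the cap is centred between the fingers at (397,365) in the crop. Next I'll grip the cap.

Emit:
step_hand --increments '{"finger_gap": [30, 30, 30, 30, 30], "dx": [0, 0, 0, 0, 0], "dy": [0, 0, 0, 0, 0], "dz": [-0.23, -0.23, -0.23, -0.23, -0.23], "ax": [0, 0, 0, 0, 0], "ay": [0, 0, 0, 0, 0], "az": [0, 0, 0, 0, 0]}' --grip_force 25

```text
t: 9.65
position: [473.9, -185.7, 81.7]
tool_rot: [-0.12, 0.993, 0.0, -0.0]
wrist_force: [-0.1, -0.5, -0.3]
finger_gap: 37.1
finger_force: 25.0
```

Emit:
step_hand --increments '{"finger_gap": [30, 30, 30, 30, 30], "dx": [0, 0, 0, 0, 0], "dy": [0, 0, 0, 0, 0], "dz": [0.017, 0.034, 0.051, 0.068, 0.085], "ax": [0, 0, 0, 0, 0], "ay": [0, 0, 0, 0, 0], "az": [0.18, 0.36, 0.54, 0.72, 0.9]}'

```text
t: 10.28
position: [474.2, -185.0, 81.0]
tool_rot: [0.326, 0.945, 0.001, -0.0]
wrist_force: [1.6, 1.5, 0.8]
finger_gap: 37.1
finger_force: 25.0
```

```bash
python3 -c "
from h import *
o=arm.observe();print(o['joint_pos'][5],o['torque'],o['joint_efforts'][5])"
```

```text
-1.3454059944151286 [ 0.44521925 -0.23240953  0.06320502] -1.8504509702324867
```

Emit:
step_hand --increments '{"finger_gap": [30, 30, 30, 30, 30], "dx": [0, 0, 0, 0, 0], "dy": [0, 0, 0, 0, 0], "dz": [0.017, 0.034, 0.051, 0.068, 0.085], "ax": [0, 0, 0, 0, 0], "ay": [0, 0, 0, 0, 0], "az": [0.18, 0.36, 0.54, 0.72, 0.9]}'

```text
t: 10.9
position: [474.6, -185.0, 80.3]
tool_rot: [0.705, 0.709, 0.001, 0.0]
wrist_force: [1.8, 1.7, -0.4]
finger_gap: 37.1
finger_force: 25.0
```

```bash
python3 -c "
from h import *
o=arm.observe();print(o['joint_pos'][5],o['torque'],o['joint_efforts'][5])"
```

```text
-0.4453328879646278 [ 0.42703906 -0.37087478  0.05498115] -1.8516020849347115
```

Emit:
step_hand --increments '{"finger_gap": [30, 30, 30], "dx": [0, 0, 0], "dy": [0, 0, 0], "dz": [0.017, 0.034, 0.04], "ax": [0, 0, 0], "ay": [0, 0, 0], "az": [0.18, 0.36, 0.45]}'

```text
t: 11.28
position: [474.9, -185.2, 80.0]
tool_rot: [0.845, 0.535, 0.001, 0.0]
wrist_force: [2.3, 1.8, -0.4]
finger_gap: 36.7
finger_force: 25.0
```

```bash
python3 -c "
from h import *
o=arm.observe();print(o['joint_pos'][5],o['torque'],o['joint_efforts'][5])"
```

```text
0.0026631890354802935 [ 0.24854605 -0.54402248  0.08301182] -0.5099311284720898
```

Create s.py:
```python
from h import *
o=arm.observe();print('j6',o['joint_pos'][5].round(4),'tz',o['torque'][2].round(3))
```

```text
(no output)
```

Emit:
step_hand --increments '{"finger_gap": [30, 30], "dx": [0, 0], "dy": [0, 0], "dz": [0.01, 0.02], "ax": [0, 0], "ay": [0, 0], "az": [0.1, 0.2]}' --lines "1,1"

```text
t: 11.52
```

```bash
python3 s.py
```

```text
j6 0.202 tz 0.049
```

Emit:
step_hand --increments '{"finger_gap": [30, 30], "dx": [0, 0], "dy": [0, 0], "dz": [0.01, 0.02], "ax": [0, 0], "ay": [0, 0], "az": [0.1, 0.2]}' --lines "1,1"

```text
t: 11.78
```

```bash
python3 s.py
```

```text
j6 0.402 tz 0.074
```

Emit:
step_hand --increments '{"finger_gap": [30, 30], "dx": [0, 0], "dy": [0, 0], "dz": [0.01, 0.02], "ax": [0, 0], "ay": [0, 0], "az": [0.1, 0.2]}' --lines "1,2"

```text
t: 12.02
position: [474.9, -185.4, 79.4]
```

```bash
python3 s.py
```

```text
j6 0.602 tz 0.025
```

Emit:
step_hand --increments '{"finger_gap": [30, 30], "dx": [0, 0], "dy": [0, 0], "dz": [0.01, 0.01], "ax": [0, 0], "ay": [0, 0], "az": [0.1, 0.15]}' --lines "1,1"

```text
t: 12.28
```

```bash
python3 s.py
```

```text
j6 0.7509 tz 0.081
```

Emit:
step_hand --increments '{"finger_gap": [30, 30], "dx": [0, 0], "dy": [0, 0], "dz": [0.01, 0.01], "ax": [0, 0], "ay": [0, 0], "az": [0.1, 0.15]}' --lines "1,1"

```text
t: 12.52
```

```bash
python3 s.py
```

```text
j6 0.9009 tz 0.029
```

Emit:
step_hand --increments '{"finger_gap": [30, 30], "dx": [0, 0], "dy": [0, 0], "dz": [0.01, 0.01], "ax": [0, 0], "ay": [0, 0], "az": [0.1, 0.15]}' --lines "1,2"

```text
t: 12.78
position: [474.8, -185.7, 79.0]
```

```bash
python3 s.py
```

```text
j6 1.0509 tz 0.046
```

Scaled: 0.1 mm is 0.01, 0.05 mm is 0.005.

Emit:
step_hand --increments '{"finger_gap": [30, 30], "dx": [0, 0], "dy": [0, 0], "dz": [0.005, 0.01], "ax": [0, 0], "ay": [0, 0], "az": [0.05, 0.1]}' --lines "1,1"

```text
t: 13.02
```

```bash
python3 s.py
```

```text
j6 1.15 tz 0.36
```

Emit:
step_hand --increments '{"finger_gap": [30, 30], "dx": [0, 0], "dy": [0, 0], "dz": [0.005, 0.01], "ax": [0, 0], "ay": [0, 0], "az": [0.05, 0.1]}' --lines "1,1"

```text
t: 13.28
```

```bash
python3 s.py
```

```text
j6 1.2495 tz 0.647
```

Emit:
step_hand --increments '{"finger_gap": [30, 30], "dx": [0, 0], "dy": [0, 0], "dz": [0, 0], "ax": [0, 0], "ay": [0, 0], "az": [0.05, 0.1]}'

```text
t: 13.52
position: [475.3, -185.9, 79.3]
tool_rot: [0.994, -0.109, 0.002, 0.0]
wrist_force: [6.3, -1.9, 0.4]
finger_gap: 37.1
finger_force: 25.0
```

```bash
python3 s.py
```

```text
j6 1.3495 tz 0.567
```

The cap is on its stop: the torque rose to 0.6 N m and the fingers are slipping slightly. I'll back off and watch the torque to find where it becomes free.

Emit:
step_hand --increments '{"finger_gap": [30, 30], "dx": [0, 0], "dy": [0, 0], "dz": [0, 0], "ax": [0, 0], "ay": [0, 0], "az": [0, 0]}' --lines "1,1"

```text
t: 13.78
```

```bash
python3 s.py
```

```text
j6 1.3473 tz 0.453
```

Emit:
step_hand --increments '{"finger_gap": [30], "dx": [0], "dy": [0], "dz": [0], "ax": [0], "ay": [0], "az": [-0.1]}' --lines "1,1"

```text
t: 13.9
```

```bash
python3 s.py
```

```text
j6 1.2459 tz -0.011
```

Emit:
step_hand --increments '{"finger_gap": [30], "dx": [0], "dy": [0], "dz": [0], "ax": [0], "ay": [0], "az": [-0.05]}' --lines "1,1"

```text
t: 14.02
```

```bash
python3 s.py
```

```text
j6 1.196 tz -0.06
```

Emit:
step_hand --increments '{"finger_gap": [30], "dx": [0], "dy": [0], "dz": [-0.005], "ax": [0], "ay": [0], "az": [-0.05]}' --lines "1,1"

```text
t: 14.15
```

```bash
python3 s.py
```

```text
j6 1.1465 tz -0.044
```

Emit:
step_hand --increments '{"finger_gap": [30], "dx": [0], "dy": [0], "dz": [-0.005], "ax": [0], "ay": [0], "az": [-0.05]}' --lines "1,1"

```text
t: 14.28
```

```bash
python3 s.py
```

```text
j6 1.0965 tz -0.026
```

Emit:
step_hand --increments '{"finger_gap": [30], "dx": [0], "dy": [0], "dz": [-0.005], "ax": [0], "ay": [0], "az": [-0.05]}' --lines "1,1"

```text
t: 14.4
```

```bash
python3 s.py
```

```text
j6 1.0465 tz -0.12
```

Emit:
step_hand --increments '{"finger_gap": [30, 30, 30, 30, 30], "dx": [0, 0, 0, 0, 0], "dy": [0, 0, 0, 0, 0], "dz": [-0.017, -0.034, -0.051, -0.068, -0.08], "ax": [0, 0, 0, 0, 0], "ay": [0, 0, 0, 0, 0], "az": [-0.18, -0.36, -0.54, -0.72, -0.85]}' --lines "1,1"

```text
t: 15.02
```

```bash
python3 s.py
```

```text
j6 0.1933 tz -0.044
```

Emit:
step_hand --increments '{"finger_gap": [30, 30, 30, 30, 30], "dx": [0, 0, 0, 0, 0], "dy": [0, 0, 0, 0, 0], "dz": [-0.017, -0.034, -0.051, -0.055, -0.055], "ax": [0, 0, 0, 0, 0], "ay": [0, 0, 0, 0, 0], "az": [-0.18, -0.36, -0.54, -0.59, -0.59]}'

```text
t: 15.65
position: [474.5, -185.2, 80.8]
tool_rot: [0.724, 0.69, 0.001, 0.0]
wrist_force: [1.7, 2.9, 3.7]
finger_gap: 37.3
finger_force: 25.0
```

```bash
python3 s.py
```

Run:
```python
from h import *
im=arm.capture("wrist");cv2.imwrite("pics/w6.png",im[:,:,::-1])
cv2.imwrite("pics/c6.png",cv2.convertScaleAbs(cv2.resize(im[180:420,160:480,::-1],(800,600),interpolation=cv2.INTER_CUBIC),alpha=3,beta=-20))
```

```text
j6 -0.3911 tz -0.055
```

View pics/c6.png

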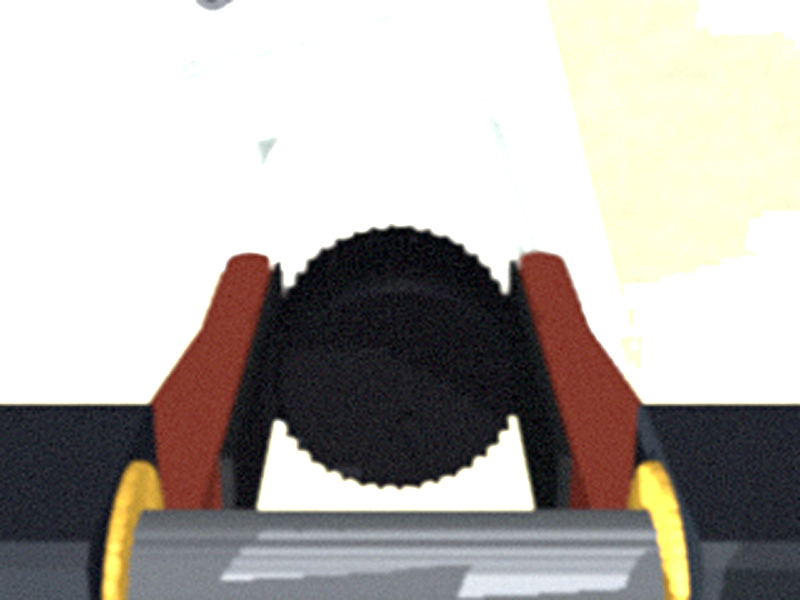

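The bottle is still seated in the well, and the cap is held between both pads, centred at (397,365). The rib can't be made out, so the quarter turn rests on the joint-6 and torque record. I'll hand in.

```bash
python3 -c "
from cell import arm
print(arm.finish_job())"
```

```text
the job is handed in; nothing more can be done
None
```

I handed the job in with the bottle down on the well floor and the cap screwed to its stop, then backed off about a quarter turn (roughly 1.5–1.6 rad, from wrist angle and torque because the rib wasn't visible). The fingers still grip the cap at 25 N; no verdict was returned.

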